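# Change the cassette in the tape digitiser

### The arm

A 6-joint arm with a two-finger parallel gripper is mounted at the origin on the work surface. World frame = base frame: x ahead of the robot, y to its left, z up, the work surface at z = 0. Lengths are in m, angles in rad, forces in N, time in s.
With the tool pointing down it reaches from about 0.3 to 0.75 m from the base axis. Payload 8.5 kg.
Tool frame: the origin (TCP) lies on the centre line of the jaws, within the pads' length; the fingertips stand 19 mm ahead of it and the grasp point (between the pads) is the TCP; z points along the fingers, y is the direction in which the jaws open and shut (so a half turn about z gives the same grasp; the last joint's range is limited). The gripper opens to 88 mm and grips with 3 to 60 N. Pads are 18 mm wide; open, the fingers measure 123 mm over their backs; the gripper's body (75 mm by 187 mm) begins 45 mm behind the grasp point.
Start: joints at [0.95, 0.381, 1.297, -0, 1.464, -0.215], TCP at [0.217, 0.505, 0.227] pointing down, gripper open.
Joint ranges: [-3.11, 3.11], [-0.89, 2.33], [0.22, 2.48], [-1.42, 4.56], [0.17, 2.85], [-2.88, 2.88]. Speed limits (rad/s): [2.39, 2.39, 3.14, 3.14, 3.14, 3.14].

### API

Orientations are given as a 3x3 rotation matrix whose columns are the frame's x, y, z axes.
In Python, from plant import arm gives the robot as it stands.
- The arm moves only by the tool jog_arm, never from a script. Its argument "steps" is a list of rows, each a list of 5 numbers: the closure, from -1 (fully open) to 1 (shut), then the shift along the tool's x, y, z normalised to -1 to 1, where 1 is 0.5 m, then the turn about the tool's z normalised to -1 to 1, where 1 is 60 degrees. A call has 1 to 10 rows; each row is the pose to reach, as a shift and turn from the pose commanded when the call began, along the tool's axes at that moment; what a row does not reach only later rows make up. A row lasts 1/10 s, in which the tool goes at most 50 mm and 8.59 degrees, less where a joint would pass 70% of its speed; a pose out of reach is approached as far as the arm can. A call with a number of a shift or a turn outside -1 to 1 is refused whole. A call with a gripper value outside its range is refused whole. The fingers move at their own pace and stop on an object; "force" is the grip in N (left out, the last holds). Time passes only in rows, so rows that repeat a pose let the fingers close. It gives the time, the measured TCP pose, the force and the opening at its end, in the units of the state.
- arm.read_state(): the state, without advancing time (a new reading comes with each control period).
- arm.camera(name): name is "side" or "top" or "wrist"; returns a dict with "color" (480x640x3 uint8, red, green, blue), "intrinsics" (3x3 intrinsics, pixels), "rvec" (rotation vector, rad) and "tvec" (3), from world to camera coordinates, as OpenCV has them. Camera axes: x right, y down, z forward; pixel columns grow to the right and rows downward; lengths in m; the calibration is good to about 2 mm. A picture is of the moment at which its call begins. There is no depth.
- arm.finish_job(): hands the job in, once; it reports no verdict.
Trained networks look in a picture, given as the dict that the camera call returned (one of the last four; its "shot" number tells which), for a name from the list of things; names that differ only in an ending like _2 or _b are one class to them, and where a whole thing is asked for, a point or a joint stands for the part that bears it (a point fixed in the world has none). Each returns a list of dicts, best first, with "score" (0 to 1); they miss things now and then, are a little off and sometimes report something else, mostly with a low value. They report only what shows in the picture. A call takes as long as a camera call. They do not tell look-alikes from the thing itself.
- arm.spot_in(picture, label): "point" ([row, column] in pixels, amid what is visible of it).
- arm.place_of(picture, label): "point" ([row, column] in pixels: a listed point, or the origin of a listed thing).
The state is a dict: "time_s": time; "qpos": joint angles; "qvel": joint speeds; "tau": joint torques, N m; "position": TCP position; "ee_rot": TCP orientation; "force": force on the tool from outside, world axes, zero at the start; "wrist_torque": the same for the moment, N m; "width": finger opening in m.
Only numpy, scipy, OpenCV 4.12 (cv2) and the standard library are available. Lean on these libraries where they do the work, as an engineer would, in place of code of your own. Each camera call takes 0.05 s, during which the arm holds its last target. There are 200 camera calls.

### The job

Change the cassette in the digitiser: lay the cassette with the yellow label flat, label up, in the open loading bay, then swing the red sprung lever all the way to its stop, so that the new cassette goes in under the hood and pushes the finished one (white label) out, and let the lever go so that it springs back. Then lay the finished cassette in the blue basket, without throwing it in, and last press the green start button fully down and let it go. Leave the red-label cassette, the discs and the mouse where they are.

Things in the scene. Friction and masses are not known exactly. Their poses are not given: they have to be found in the camera images.
- changer: Tape digitiser, fixed: white base plate, own x -50 to +280, y -125 to +170 mm, top at z 30. Origin on the bench under the middle of the cassette track, z up. The track runs straight along its y axis at x = 0: floor z 30, 54 mm wide between rails 3 mm thick and 5 mm high. From +y to -y: orange pusher (46 wide, 12 high, face at y +132 at rest), loading bay, hood, open exit. The red lever stands behind, at +x.
- bay (a point): Centre of the open loading bay on the track floor (changer 0, 89, 30 mm); axes as the changer. A cassette lies here with its 66 mm side along the changer's y, 10 mm spare at each end, 3 mm at each side. The rails are 5 mm high, so a lying cassette (12 mm high) can be gripped by its sides above them.
- head (a point): Where a cassette's origin lies when fully fed in under the hood, on the track floor (changer 0, 2, 30 mm); axes as the changer. The black hood covers y -28 to +45, x -44 to +44, top at z 64; its tunnel is 20 mm high and open at both ends.
- exit (a point): Where the finished cassette's origin ends after a full lever stroke with a new cassette: on the track floor at the open exit end (changer 0, -64, 30 mm), about 3 mm clear of the hood, graspable across its 48 mm from above. Axes as the changer.
- lamp_bar (a point): Middle of the lower front edge of the aluminium lamp bar over the lever (changer 140, 72, 150 mm). The bar spans x 140 to 190, y -25 to +170, z 150 to 185, on posts 16 by 14 mm at x 178, y -18 and +163. The lever handle below is reached with the tool tilted 30 to 50 degrees from vertical, coming from the robot's side (-x), fingers pointing forward and down.
- lever (a joint): Red lever, rad: 0 at rest, 1.0 at its stop. Vertical pivot at changer (230, 85) mm; turns counterclockwise seen from above, the handle going on a 100 mm radius from (142, 133) through (130, 85) to (142, 37). The spring pulls back to 0: 2.5 N at the handle at rest, 5 N at the stop; released, it returns damped in about 0.3 s. It drives the pusher 97 mm towards the hood in proportion.
- lever_grip (a point): Point on the axis of the lever's upright red handle, 85 mm above the bench; moves with it. The handle is a round bar 16 mm across, red from z 64 to 106 mm; a horizontal steel arm 10 mm thick runs from its foot (z 48) back to the pivot in a black gearbox (changer x 195 to 270, y 10 to 160, top z 72).
- start (a joint): Travel of the green start button, m: 0 up, 0.006 fully down; sprung, 4 N when fully down.
- start_top (a point): Centre of the top face of the green start button (26 mm across), facing up, on the base plate at changer x 85, y -85 mm. Pressed downwards.
- tape_new: New cassette: black, 66 mm (x) by 48 mm (y) by 12 mm high, 30 g, loose, lying flat on the bench to the left (+y); yellow label and a clear window on its upper face. Origin at the centre of the underside, z up out of the label face. Either way round in the track will do.
- tape_done: Finished cassette: same size, white label, lying in the track under the hood at the start with its 66 mm side (own x) along the changer's y, about 5 mm of it showing at the exit end. Origin at the centre of the underside.
- basket: Blue open basket, fixed, 200 mm (x) by 160 mm (y) by 55 mm high, walls and floor 4 mm thick. Origin at the centre of its underside.
- tape_other: Bystander: same kind of cassette with a red label, loose on the bench; may have changed places with the new one. Origin at the centre of the underside.
- discs: Bystander: stack of blue discs on a black spindle base, 132 mm across, 68 mm high. Origin at the centre of the underside.
- mouse: Bystander: black computer mouse 105 by 60 by 32 mm. Origin at the centre of the underside.
There are look-alikes about, which are no part of the job. Leave any brown, pink or purple look-alike of the tape_new alone.

How it is judged:
On the way, in this order (a step that is already met when the one before it is completed fails the run):
1. the new cassette lies released, flat and label up in the loading bay, the finished one still under the hood (x of tape_new in the frame of bay between -0.006 and 0.006 m and y of tape_new in the frame of bay between -0.018 and 0.014 m and z of tape_new in the frame of bay between -0.003 and 0.004 m and angle between tape_new's own z axis and vertical below 0.12 rad and contact force between the fingers and tape_new below 0.1 N and y of tape_done in the frame of head above -0.02 m), for 0.2 s.
2. the lever is at its stop (above 0.95 rad), the new cassette fed in under the hood and the finished one pushed out at the exit (value of joint lever above 0.95 rad and y of tape_done in the frame of exit below 0.012 m and x of tape_new in the frame of head between -0.006 and 0.006 m and y of tape_new in the frame of head between -0.01 and 0.01 m and z of tape_new in the frame of head between -0.003 and 0.004 m and angle between tape_new's own z axis and vertical below 0.12 rad), for 0.1 s.
3. the lever has sprung back (below 0.06 rad) and is let go (value of joint lever below 0.06 rad and contact force between the fingers and lever below 0.1 N), for 0.2 s.
4. the finished cassette lies released and at rest in the basket (x of tape_done in the frame of basket between -0.094 and 0.094 m and y of tape_done in the frame of basket between -0.074 and 0.074 m and z of tape_done in the frame of basket between -0.002 and 0.045 m and contact force between the fingers and tape_done below 0.1 N and linear speed of tape_done below 0.03 m/s), for 0.2 s.
5. the start button is pressed down (more than 4.5 mm) (value of joint start above 0.0045 m), for 0.05 s.
At the end, for the whole second after the job is handed in: The new cassette lies flat, label up, under the hood within 10 mm along and 6 mm across of its fed-in place; the finished cassette lies at rest in the basket; the lever is back below 0.06 rad; the start button is up again (below 1.5 mm) (x of tape_new in the frame of head between -0.006 and 0.006 m and y of tape_new in the frame of head between -0.01 and 0.01 m and z of tape_new in the frame of head between -0.003 and 0.004 m and angle between tape_new's own z axis and vertical below 0.12 rad and x of tape_done in the frame of basket between -0.094 and 0.094 m and y of tape_done in the frame of basket between -0.074 and 0.074 m and z of tape_done in the frame of basket between -0.002 and 0.045 m and value of joint lever below 0.06 rad and value of joint start below 0.0015 m and linear speed of each of tape_new, tape_done below 0.03 m/s); the robot touches nothing.
It fails at once if a bystander (red-label cassette, discs or mouse) moved by more than 30 mm (distance of any of tape_other, discs, mouse from where it was at the start of the episode above 0.03 m).
It fails at once if the finished cassette thrown or dropped fast (over 1.2 m/s) (linear speed of tape_done above 1.2 m/s).
It also fails if it takes over 72 s, if anything falls off the work surface, if the arm or the gripper's body presses on something with over 40 N, if the wrist force passes 120 N, or if a joint passes its speed limit or range.

## Working session

There is one attempt and no reset: what is moved stays moved. The work goes in short steps, Python scripts to look and compute and a tool call to move; the robot and the scene stay as the last step left them, time stands still between calls to the robot, and variables do not carry over. Pictures are saved under pics/ and viewed, about 8 in all and at most 12, crops included, and the job is handed in when it is done.

Besides the shell and the picture viewer there is one more tool, called after "Request:" as a command line: name --pt "numbers of a row" for each row, then --argument value for the rest. jog_arm: Moves the arm, as the interface text tells. Its arguments: {"type":"object","properties":{"steps":{"type":"array","items":{"type":"array","items":{"type":"number"}}},"force":{"type":"number"}},"required":["steps"]}

```bash
mkdir -p pics; ls
cat > h.py <<'E'
import numpy as np, cv2
from plant import arm
def save(p,name,crop=None,scale=1):
    im=p["color"][...,::-1]
    if crop: r0,r1,c0,c1=crop; im=im[r0:r1,c0:c1]
    cv2.imwrite(f"pics/{name}.png",cv2.resize(im,None,fx=scale,fy=scale))
def ray(p,pt,z):
    R=cv2.Rodrigues(np.array(p["rvec"],float))[0]; t=np.array(p["tvec"],float).ravel()
    d=R.T@np.linalg.inv(np.array(p["intrinsics"]))@np.array([pt[1],pt[0],1.]); c=-R.T@t
    return c+d*(z-c[2])/d[2]
def proj(p,X):
    return cv2.projectPoints(np.array(X,float).reshape(-1,3),np.array(p["rvec"],float),np.array(p["tvec"],float),np.array(p["intrinsics"],float),None)[0].reshape(-1,2)[:,::-1]
E
python3 - <<'E'
from h import *
s=arm.read_state(); print({k:np.round(v,3).tolist() for k,v in s.items()})
Z=dict(changer=0,bay=.03,head=.03,exit=.03,lamp_bar=.15,lever_grip=.085,start_top=None,tape_new=0,tape_done=.03,basket=0,tape_other=0,discs=0,mouse=0)
for n in ("top","side"):
    p=arm.camera(n); save(p,n+"0")
    R=cv2.Rodrigues(np.array(p["rvec"],float))[0]; print(n,"cam at",np.round(-R.T@np.ravel(p["tvec"]),3))
    for k,z in Z.items():
        z=.045 if z is None else z
        for d in arm.place_of(p,k)[:4]: print(k,round(d["score"],2),np.round(d["point"]).tolist(),np.round(ray(p,d["point"],z)[:2],3).tolist())
E
```

```text
pics
{'time_s': 0.0, 'qpos': [0.95, 0.381, 1.298, 0.0, 1.464, -0.215], 'qvel': [-0.001, -0.001, 0.001, -0.001, -0.002, -0.001], 'tau': [0.002, -43.794, -22.456, 0.071, 0.035, -0.0], 'position': [0.217, 0.505, 0.227], 'ee_rot': [[-0.919, 0.395, -0.001], [0.395, 0.919, -0.001], [0.0, -0.001, -1.0]], 'force': [0.048, 0.077, 0.456], 'wrist_torque': [-0.0, 0.05, 0.046], 'width': 0.088}
top cam at [0.443 0.06  1.14 ]
changer 0.56 [261.0, 349.0] [0.491, -0.031]
bay 0.91 [268.0, 314.0] [0.474, 0.052]
bay 0.74 [263.0, 348.0] [0.485, -0.026]
head 0.57 [264.0, 349.0] [0.483, -0.028]
exit 0.9 [261.0, 380.0] [0.49, -0.099]
lamp_bar 0.93 [194.0, 314.0] [0.623, 0.053]
lamp_bar 0.42 [236.0, 190.0] [0.535, 0.307]
lever_grip 0.39 [202.0, 287.0] [0.618, 0.113]
start_top 0.41 [223.0, 387.0] [0.576, -0.114]
tape_new 0.79 [267.0, 243.0] [0.476, 0.219]
tape_new 0.74 [244.0, 146.0] [0.529, 0.447]
tape_new 0.7 [318.0, 154.0] [0.358, 0.424]
tape_new 0.55 [235.0, 190.0] [0.551, 0.344]
tape_done 0.63 [172.0, 182.0] [0.694, 0.358]
basket 0.57 [240.0, 470.0] [0.542, -0.322]
tape_other 0.65 [296.0, 199.0] [0.407, 
[... 200 characters left out ...]
93, -0.038]
bay 0.65 [264.0, 287.0] [0.483, 0.053]
head 0.82 [287.0, 304.0] [0.494, -0.032]
exit 0.94 [305.0, 315.0] [0.496, -0.089]
exit 0.2 [395.0, 384.0] [0.529, -0.343]
lamp_bar 0.61 [206.0, 346.0] [0.625, 0.056]
lever_grip 0.48 [213.0, 335.0] [0.627, 0.123]
start_top 0.65 [295.0, 356.0] [0.579, -0.108]
tape_new 0.89 [202.0, 275.0] [0.545, 0.333]
tape_new 0.75 [196.0, 198.0] [0.36, 0.433]
tape_new 0.64 [179.0, 254.0] [0.524, 0.459]
tape_new 0.54 [287.0, 301.0] [0.498, 0.001]
tape_done 0.62 [284.0, 304.0] [0.497, -0.021]
basket 0.85 [394.0, 384.0] [0.542, -0.32]
tape_other 0.88 [215.0, 227.0] [0.411, 0.322]
discs 0.79 [182.0, 323.0] [0.695, 0.372]
mouse 0.67 [361.0, 461.0] [0.715, -0.305]
```

```bash
python3 -c "
import cv2,numpy as np
" ; ls pics
```

```text
side0.png
top0.png
```

View pics/top0.png

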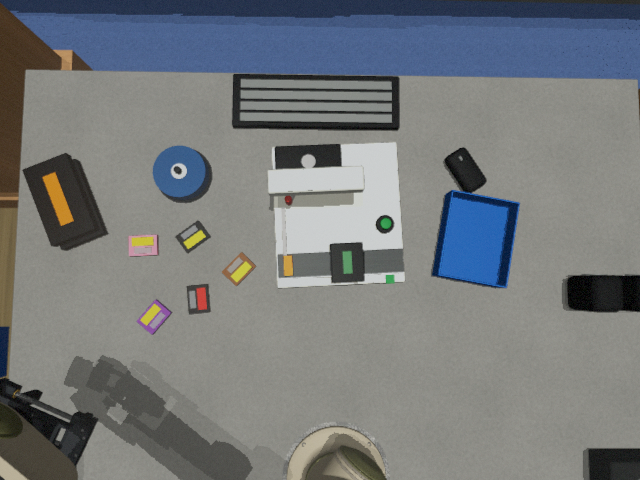

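Run:
```python
from h import *
p=arm.camera("top"); save(p,"crop1",(205,300,110,270),5)
im=p["color"].astype(int)
# yellow label of the candidate
sub=im[218:256,174:212]; m=((sub[...,0]>150)&(sub[...,1]>130)&(sub[...,2]<110)).astype(np.uint8)
d=(sub.max(2)<70).astype(np.uint8)|m
for mm in (m,d):
    pts=np.argwhere(mm)+[218,174]; w=np.array([ray(p,q,.012)[:2] for q in pts],np.float32)
    print(len(pts),cv2.minAreaRect(w))
# base plate outline
pl=(im.min(2)>190).astype(np.uint8); pl[:,:265]=0;pl[:,410:]=0
pts=np.argwhere(pl[130:300])+[130,0]; w=np.array([ray(p,q,.03)[:2] for q in pts],np.float32)
print(cv2.minAreaRect(w), cv2.boxPoints(cv2.minAreaRect(w)).round(3).tolist())
# basket
b=((im[...,2]>110)&(im[...,0]<60)&(im[...,1]<130)).astype(np.uint8); b[:180]=0; b[:,:425]=0;b[300:]=0;
pts=np.argwhere(b); w=np.array([ray(p,q,.055)[:2] for q in pts],np.float32); print(cv2.minAreaRect(w))
# changer fit
A=np.array([[0,89],[0,2],[0,-64],[140,72],[85,-85],[142,133]])/1e3
T=np.array([[.474,.052],[.483,-.028],[.490,-.099],[.623,.053],[.576,-.114],[.618,.113]])
S=np.array([[.483,.053],[.494,-.032],[.496,-.089],[.625,.056],[.579,-.108],[.627,.123]])
for B in (T,S,(T+S)/2):
    a=A-A.mean(0);b=B-B.mean(0); th=np.arctan2((a[:,0]*b[:,1]-a[:,1]*b[:,0]).sum(),(a*b).sum())
    R=np.array([[np.cos(th),-np.sin(th)],[np.sin(th),np.cos(th)]]); print(np.degrees(th),B.mean(0)-R@A.mean(0),np.round(B-(B.mean(0)+a@R.T),3).tolist())
```

```text
181 ((0.5401657223701477, 0.3319759964942932), (0.019693661481142044, 0.04894612729549408), 36.51290512084961)
371 ((0.5464591383934021, 0.33548715710639954), (0.04811231046915054, 0.0646856427192688), 36.6580810546875)
((0.5998638868331909, 0.004485219717025757), (0.32643237709999084, 0.30384016036987305), 3.0570311546325684) [[0.42899999022483826, 0.1469999998807907], [0.4449999928474426, -0.15600000321865082], [0.7710000276565552, -0.13899999856948853], [0.7549999952316284, 0.16500000655651093]]
((0.5426863431930542, -0.32181841135025024), (0.15876317024230957, 0.19984203577041626), 79.52259826660156)
4.684830827567045 [ 0.48503872 -0.03324725] [[-0.004, -0.003], [-0.002, 0.003], [-0.0, -0.002], [0.004, 0.003], [-0.001, -0.003], [0.002, 0.002]]
4.9354304327392065 [ 0.4918346  -0.02917151] [[-0.001, -0.006], [0.002, -0.005], [-0.001, 0.004], [-0.0, 0.001], [-0.005, -0.001], [0.005, 0.007]]
4.809375518504221 [ 0.48843613 -0.03120867] [[-0.002, -0.005], [0.0, -0.001], [-0.001, 0.001], [0.002, 0.002], [-0.003, -0.002], [0.004, 0.005]]
```

View pics/crop1.png

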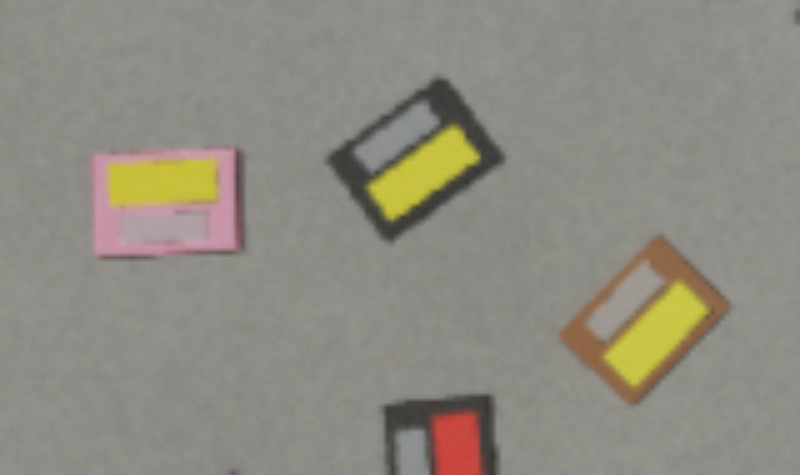

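Request:
jog_arm --pt "-1 -0.74 -0.05 0.17 0.5" --pt "-1 -0.74 -0.05 0.17 0.5" --pt "-1 -0.74 -0.05 0.17 0.5" --pt "-1 -0.74 -0.05 0.17 0.5" --pt "-1 -0.74 -0.05 0.17 0.5" --pt "-1 -0.74 -0.05 0.17 0.5" --pt "-1 -0.74 -0.05 0.17 0.5" --pt "-1 -0.74 -0.05 0.17 0.5" --pt "-1 -0.74 -0.05 0.17 0.5" --pt "-1 -0.74 -0.05 0.17 0.5" --force 15

```text
time_s: 2.45
position: [0.5471, 0.3361, 0.1418]
ee_rot: [[-0.598, 0.802, -0.001], [0.802, 0.598, -0.0], [0.0, -0.001, -1.0]]
force: [-0.5, -0.9, 0.2]
width: 0.0882
```

```bash
cat >> h.py <<'E'
def rect(p,m,z,n=None):
    pts=np.argwhere(m); w=np.array([ray(p,q,z)[:2] for q in pts],np.float32); return len(pts),cv2.minAreaRect(w)
def totool(d):
    R=np.array(arm.read_state()["ee_rot"]); return np.round(R.T@np.array(d)/.5,3)
E
python3 - <<'E'
from h import *
s=arm.read_state(); print(s["time_s"],s["position"],np.round(s["ee_rot"],4).tolist(),np.round(s["qpos"],3))
p=arm.camera("wrist"); save(p,"w1")
im=p["color"].astype(int)
m=((im[...,0]>150)&(im[...,1]>130)&(im[...,2]<110)); print(rect(p,m,.012))
for d in arm.place_of(p,"tape_new"): print(d, ray(p,d["point"],0))
E
```

```text
2.45 [0.54712157 0.33614269 0.14181602] [[-0.5977, 0.8018, -0.0008], [0.8018, 0.5977, -0.0], [0.0005, -0.0007, -1.0]] [ 0.367  0.607  1.154  0.     1.381 -0.274]
(4188, ((0.5672307014465332, 0.3123317062854767), (0.4871097803115845, 0.3152792751789093), 36.3006706237793))
{'point': [216.7, 312.7], 'score': 0.75} [0.54734333 0.33755673 0.        ]
{'point': [81.5, 379.7], 'score': 0.75} [0.52494229 0.45170814 0.        ]
{'point': [261.0, 171.3], 'score': 0.59} [0.47233374 0.23179158 0.        ]
```

View pics/w1.png

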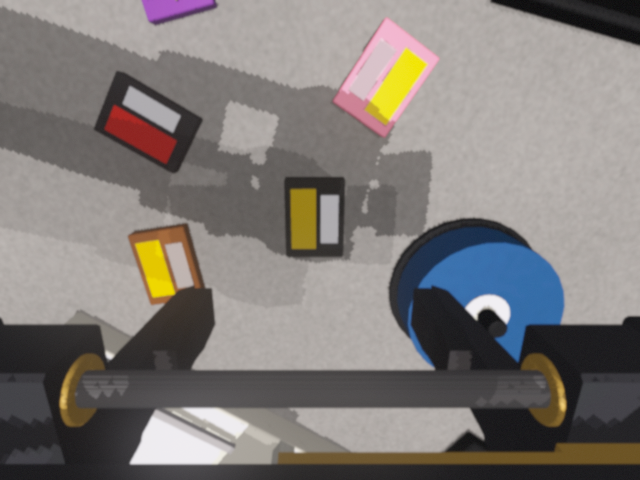

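Request:
jog_arm --pt "-1 0 0 0.234 0" --pt "-1 0 0 0.234 0" --pt "-1 0 0 0.234 0" --pt "-1 0 0 0.234 0" --pt "1 0 0 0.234 0" --pt "1 0 0 0.234 0" --pt "1 0 0 0.234 0" --pt "1 0 0 0.234 0" --pt "1 0 0 0.234 0" --pt "1 0 0 0.234 0" --force 20

```text
time_s: 3.55
position: [0.5472, 0.3363, 0.0254]
ee_rot: [[-0.598, 0.801, 0.0], [0.801, 0.598, 0.0], [-0.0, 0.0, -1.0]]
force: [0.1, 0.4, -0.9]
width: 0.0425
```

Request:
jog_arm --pt "1 0 0 0 0" --pt "1 0 0 0 0" --pt "1 0 0 -0.1 0" --pt "1 0 0 -0.2 0" --pt "1 0 0 -0.2 0" --pt "1 0 0 -0.2 0"

```text
time_s: 4.15
position: [0.5474, 0.3364, 0.1261]
ee_rot: [[-0.598, 0.801, 0.002], [0.801, 0.598, 0.001], [-0.001, 0.002, -1.0]]
force: [-0.1, 0.3, -0.1]
width: 0.0006
```

Run:
```python
from h import *
s=arm.read_state(); print(s["position"],s["width"],s["force"])
p=arm.camera("wrist"); save(p,"w2",(100,400,150,480),2)
```

```text
[0.54738518 0.3363986  0.12605924] 0.0006139190599790652 [-0.06911634  0.34712942 -0.05089205]
```

View pics/w2.png

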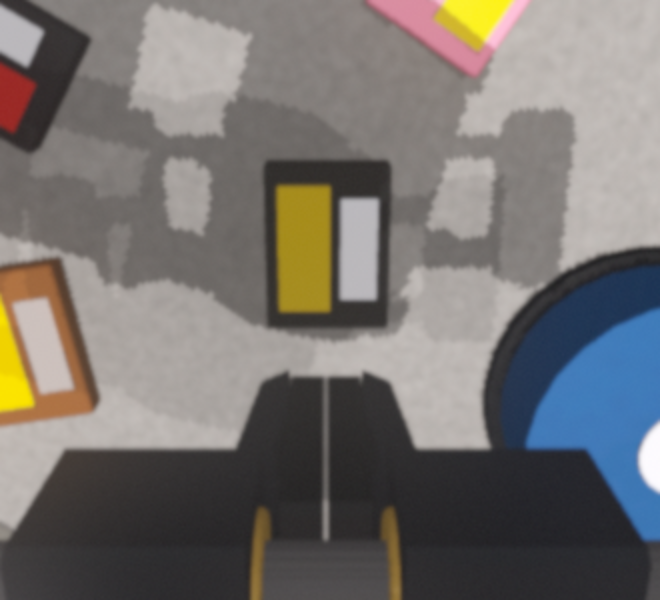

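Run:
```python
from h import *
s=arm.read_state(); P=np.array(s["position"]);R=np.array(s["ee_rot"])
p=arm.camera("wrist")
print("tip px",proj(p,P+R@[0,0,.019]),"below at z0.012",proj(p,[P[0],P[1],.012]))
Rc=cv2.Rodrigues(np.array(p["rvec"],float))[0]; print("cam rel tool",R.T@(-Rc.T@np.ravel(p["tvec"])-P))
im=p["color"].astype(int)
y=(im[...,0]>120)&(im[...,1]>100)&(im[...,2]<60); y[:175]=0;y[265:]=0;y[:,:270]=0;y[:,:][:,350:]=0
print(rect(p,y,.012))
# tape corners in picture: crop (265,160)-(390,328) /2 + (150,100)
for c in ((180,283),(180,345),(263.5,344),(263.5,283)): print(c,ray(p,c,.012))
t=arm.camera("top"); im=t["color"].astype(int)
sub=np.zeros((480,640),bool); sub[218:256,174:212]=True
y=sub&(im[...,0]>100)&(im[...,1]>90)&(im[...,2]<60); print(rect(t,y,.012)); print([ (round(d["score"],2),ray(t,d["point"],0)) for d in arm.place_of(t,"tape_new")])
q=arm.camera("side"); print([ (round(d["score"],2),ray(q,d["point"],0)) for d in arm.place_of(q,"tape_new")])
```

```text
tip px [[280.39160238 310.64074471]] below at z0.012 [[228.01653608 311.37292443]]
cam rel tool [ 0.08252007  0.00105002 -0.15700741]
(1638, ((0.5403274297714233, 0.3339245915412903), (0.020140478387475014, 0.050042204558849335), 36.713558197021484))
(180, 283) [0.50819931 0.35322299 0.012     ]
(180, 345) [0.54460778 0.38039129 0.012     ]
(263.5, 344) [0.58490472 0.32807882 0.012     ]
(263.5, 283) [0.54637124 0.29930698 0.012     ]
(94, ((0.5471908450126648, 0.322282999753952), (0.01958445832133293, 0.025557629764080048), 34.695133209228516))
[(0.75, array([0.5291146 , 0.44695997, 0.        ])), (0.71, array([0.47776472, 0.22546016, 0.        ])), (0.64, array([0.5459664, 0.3506986, 0.       ]))]
[(0.78, array([5.38645066e-01, 3.29884663e-01, 1.11022302e-16])), (0.71, array([3.65187546e-01, 4.38884268e-01, 1.11022302e-16])), (0.58, array([0.52809837, 0.45488131, 0.        ])), (0.57, array([0.47387714, 0.22889902, 0.        ]))]
```

Request:
jog_arm --pt "-1 0.02 -0.028 0 0" --pt "-1 0.02 -0.028 0 0" --pt "-1 0.02 -0.028 0 0" --pt "-1 0.02 -0.028 0 0" --pt "-1 0.02 -0.028 0 0" --pt "-1 0.02 -0.028 0.08 0" --pt "-1 0.02 -0.028 0.15 0" --pt "-1 0.02 -0.028 0.211 0" --pt "-1 0.02 -0.028 0.211 0" --pt "-1 0.02 -0.028 0.211 0" --force 12

```text
time_s: 5.45
position: [0.5305, 0.336, 0.0202]
ee_rot: [[-0.598, 0.801, 0.0], [0.801, 0.598, 0.0], [-0.0, 0.0, -1.0]]
force: [0.2, 0.1, 0.5]
width: 0.0783
```

Request:
jog_arm --pt "1 0 0 0 0" --pt "1 0 0 0 0" --pt "1 0 0 0 0" --pt "1 0 0 0 0" --pt "1 0 0 0 0" --pt "1 0 0 0 0" --pt "1 0 0 0 0"

```text
time_s: 6.15
position: [0.53, 0.3359, 0.0197]
ee_rot: [[-0.598, 0.801, 0.0], [0.801, 0.598, 0.0], [0.0, 0.0, -1.0]]
force: [-0.7, 0.2, -0.3]
width: 0.0265
```

Run:
```python
from h import *
s=arm.read_state(); print(s["position"],s["width"],s["force"])
p=arm.camera("wrist"); save(p,"w3")
p=arm.camera("top"); save(p,"t3",(205,300,110,270),5)
```

```text
[0.52998146 0.33594384 0.01965931] 0.026456425893985957 [-0.67538479  0.23038056 -0.32508922]
```

View pics/w3.png

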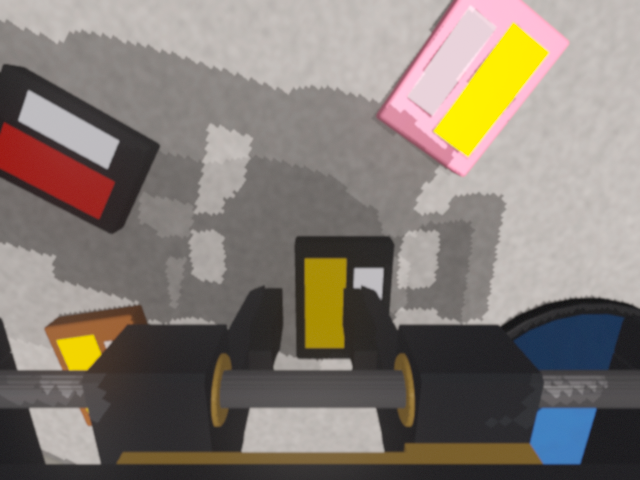

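Run:
```python
from h import *
s=arm.read_state(); P=np.array(s["position"]);R=np.array(s["ee_rot"])
w=arm.camera("wrist"); print(np.round(w["intrinsics"],1).tolist())
print("corner z0.012 in wrist",[ray(w,c,.012).round(4).tolist() for c in ((238,296),(238,393),(357,391),(357,297))])
q=arm.camera("side"); print(np.round(q["intrinsics"],1).tolist(), proj(q,[P,P+R@[0,0,.019]]))
im=q["color"][165:245,215:335,::-1].copy(); im=cv2.resize(im,None,fx=6,fy=6,interpolation=cv2.INTER_CUBIC)
for a in proj(q,[P,P+R@[0,0,.019]]): cv2.circle(im,(int((a[1]-215)*6),int((a[0]-165)*6)),3,(255,0,255),-1)
cv2.imwrite("pics/s3.png",im)
```

```text
[[369.1, 0.0, 312.4], [0.0, 369.1, 235.2], [0.0, 0.0, 1.0]]
corner z0.012 in wrist [[0.5083, 0.3537, 0.012], [0.5449, 0.381, 0.012], [0.5871, 0.3301, 0.012], [0.5475, 0.3005, 0.012]]
[[597.2, 0.0, 317.3], [0.0, 597.2, 235.8], [0.0, 0.0, 1.0]] [[195.91690534 269.13852706]
 [201.871894   269.53955519]]
```

View pics/s3.png

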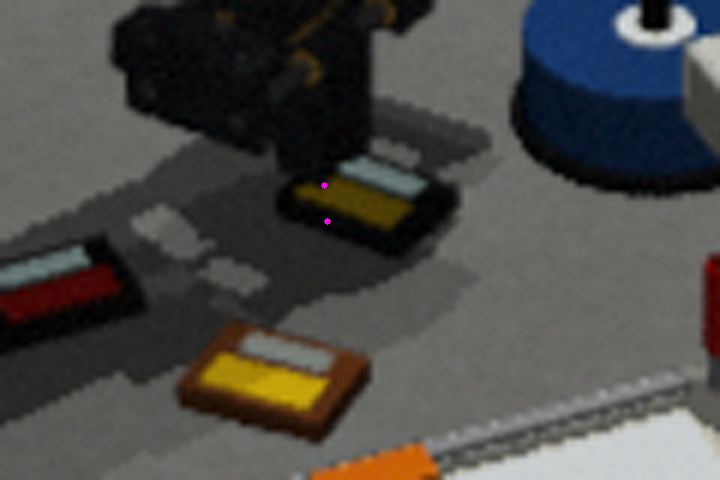

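Run:
```python
from h import *
s=arm.read_state(); P=np.array(s["position"]);R=np.array(s["ee_rot"])
q=arm.camera("side"); w=arm.camera("wrist")
for z in (.019,0,-.02,-.04):
    X=[P+R@[sx,sy,z] for sx in (-.009,.009) for sy in (-.031,-.013,.013,.031)]
    print(z,"side crop (c,r)",np.round((proj(q,X)[:,::-1]-[215,165])*6).tolist()); print("  wrist(r,c)",np.round(proj(w,X)).tolist())
```

```text
0.019 side crop (c,r) [[302.0, 263.0], [327.0, 242.0], [361.0, 213.0], [385.0, 193.0], [268.0, 250.0], [293.0, 230.0], [328.0, 201.0], [352.0, 181.0]]
  wrist(r,c) [[296.0, 252.0], [296.0, 286.0], [296.0, 335.0], [296.0, 369.0], [264.0, 250.0], [264.0, 285.0], [264.0, 336.0], [264.0, 371.0]]
0 side crop (c,r) [[299.0, 227.0], [324.0, 206.0], [359.0, 177.0], [383.0, 157.0], [266.0, 214.0], [290.0, 194.0], [326.0, 165.0], [349.0, 145.0]]
  wrist(r,c) [[314.0, 246.0], [314.0, 283.0], [314.0, 337.0], [314.0, 375.0], [280.0, 244.0], [280.0, 282.0], [280.0, 338.0], [280.0, 377.0]]
-0.02 side crop (c,r) [[297.0, 189.0], [322.0, 168.0], [357.0, 139.0], [381.0, 119.0], [263.0, 176.0], [288.0, 156.0], [323.0, 127.0], [347.0, 107.0]]
  wrist(r,c) [[338.0, 238.0], [338.0, 280.0], [338.0, 340.0], [338.0, 382.0], [301.0, 235.0], [301.0, 279.0], [301.0, 341.0], [301.0, 385.0]]
-0.04 side crop (c,r) [[294.0, 149.0], [319.0, 129.0], [354.0, 100.0], [379.0, 81.0], [259.0, 137.0], [285.0, 117.0], [320.0, 88.0], [345.0, 69.0]]
  wrist(r,c) [[369.0, 228.0], [369.0, 276.0], [369.0, 344.0], [369.0, 392.0], [327.0, 224.0], [327.0, 274.0], [327.0, 345.0], [327.0, 395.0]]
```

View pics/t3.png

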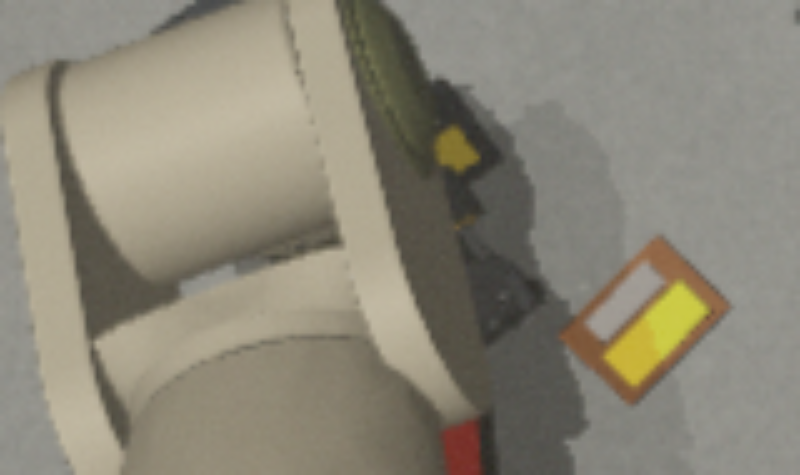

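Request:
jog_arm --pt "-1 0 0 -0.01 0" --pt "-1 0 0 -0.01 0" --pt "-1 0 0 -0.01 0" --pt "-1 0 0 -0.01 0" --pt "-1 0 0 -0.01 0" --pt "-1 0 0 -0.01 0" --pt "-1 0 0 -0.01 0" --pt "-1 0 0 0.005 0" --pt "-1 0 0 0.015 0" --pt "-1 0 0 0.015 0"

```text
time_s: 7.45
position: [0.5294, 0.3357, 0.011]
ee_rot: [[-0.598, 0.801, -0.002], [0.801, 0.598, -0.001], [0.001, -0.002, -1.0]]
force: [0.3, -0.1, -0.7]
width: 0.08
```

Request:
jog_arm --pt "-1 0 0 0.004 0" --pt "-1 0 0 0.008 0" --pt "-1 0 0 0.008 0"

```text
time_s: 7.75
position: [0.5299, 0.3359, 0.0079]
ee_rot: [[-0.598, 0.801, -0.0], [0.801, 0.598, -0.0], [0.0, -0.0, -1.0]]
force: [-0.3, 0.1, 0.3]
width: 0.0885
```

Request:
jog_arm --pt "1 0 0 0.002 0" --pt "1 0 0 0.002 0" --pt "1 0 0 0.002 0" --pt "1 0 0 0.002 0" --pt "1 0 0 0.002 0" --pt "1 0 0 0.002 0" --pt "1 0 0 0.002 0" --pt "1 0 0 0.002 0"

```text
time_s: 8.55
position: [0.53, 0.3359, 0.0072]
ee_rot: [[-0.598, 0.801, 0.0], [0.801, 0.598, -0.0], [-0.0, 0.0, -1.0]]
force: [-0.1, -0.4, 0.2]
width: 0.0263
```

Request:
jog_arm --pt "-1 0 0 -0.01 0" --pt "-1 0 0 -0.01 0" --pt "-1 0 0 -0.01 0" --pt "-1 0 0 -0.01 0" --pt "-1 0 0 -0.01 0" --pt "-1 0 0 -0.01 0" --pt "-1 0 0 -0.01 0" --pt "-1 0 0 -0.01 0"

```text
time_s: 9.35
position: [0.53, 0.3359, 0.0121]
ee_rot: [[-0.598, 0.801, -0.0], [0.801, 0.598, -0.0], [-0.0, -0.0, -1.0]]
force: [-0.0, 0.3, -0.2]
width: 0.087
```

Run:
```python
from h import *
s=arm.read_state(); P=np.array(s["position"]);R=np.array(s["ee_rot"]);print(P,s["width"])
q=arm.camera("side"); w=arm.camera("wrist")
im=cv2.resize(q["color"][150:240,205:325,::-1],None,fx=4,fy=4,interpolation=cv2.INTER_CUBIC)
for i,z in enumerate((.019,0)):
    X=[P+R@[sx,sy,z] for sx in (-.009,.009) for sy in (-.044,.044)]
    for a in proj(q,X): cv2.circle(im,(int((a[1]-205)*4),int((a[0]-150)*4)),2,[(255,0,255),(0,255,0)][i],-1)
wi=cv2.resize(w["color"][200:420,180:460,::-1],(480,377))
for i,z in enumerate((.019,0)):
    X=[P+R@[sx,sy,z] for sx in (-.009,.009) for sy in (-.044,.044)]
    for a in proj(w,X): cv2.circle(wi,(int((a[1]-180)*480/280),int((a[0]-200)*480/280)),2,[(255,0,255),(0,255,0)][i],-1)
im=im[:220]; cv2.imwrite("pics/sw4.png",np.vstack([im,wi]))
```

```text
[0.52998408 0.33590439 0.0120974 ] 0.08696039866439377
```

View pics/sw4.png

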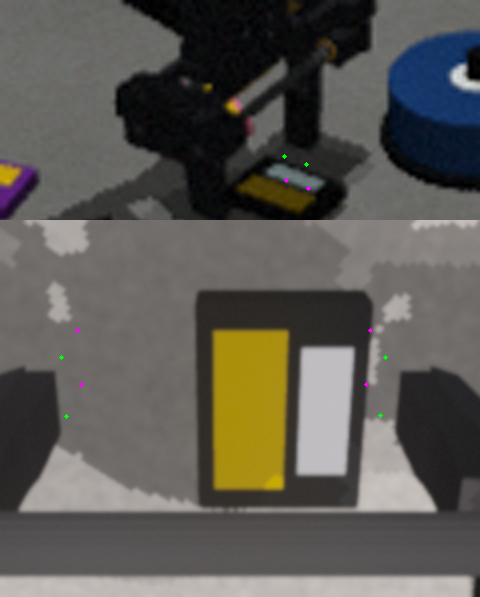

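Run:
```python
from h import *
w=arm.camera("wrist"); im=w["color"].astype(int)
y=(im[...,0]>120)&(im[...,1]>90)&(im[...,2]<70); y[:255]=0;y[500//1:]=0;y[:,:290]=0;y[:,360:]=0;y[490:]=0
n,l,st,c=cv2.connectedComponentsWithStats(y.astype(np.uint8)); k=1+np.argmax(st[1:,4]); print(rect(w,l==k,.012),st[k])
```

```text
(3888, ((0.5405887961387634, 0.33371052145957947), (0.020053133368492126, 0.05050969496369362), 36.926517486572266)) [ 304  264   44   94 3888]
```

Request:
jog_arm --pt "-1 0 0 0.01 0" --pt "-1 0 0 0.02 0" --pt "-1 0 0 0.028 0" --pt "-1 0 0 0.028 0"

```text
time_s: 9.9
position: [0.5296, 0.3358, -0.0028]
ee_rot: [[-0.598, 0.801, -0.001], [0.801, 0.598, -0.001], [0.0, -0.001, -1.0]]
force: [1.2, -0.8, -0.2]
width: 0.088
```

Request:
jog_arm --pt "-1 0 0 0.004 0" --pt "-1 0 0 0.008 0" --pt "-1 0 0 0.008 0"

```text
time_s: 10.2
position: [0.5299, 0.3359, -0.0061]
ee_rot: [[-0.598, 0.801, -0.0], [0.801, 0.598, -0.0], [0.0, -0.0, -1.0]]
force: [-0.8, -0.0, 0.5]
width: 0.0883
```

Request:
jog_arm --pt "1 0 0 0 0" --pt "1 0 0 0 0" --pt "1 0 0 0 0" --pt "1 0 0 0 0" --pt "1 0 0 0 0" --pt "1 0 0 0 0" --pt "1 0 0 0 0" --pt "1 0 0 0 0"

```text
time_s: 11.0
position: [0.53, 0.336, -0.0058]
ee_rot: [[-0.598, 0.801, 0.0], [0.801, 0.598, 0.0], [-0.0, 0.0, -1.0]]
force: [0.3, 0.1, 0.7]
width: 0.0478
```

Request:
jog_arm --pt "1 0 0 -0.1 0" --pt "1 0 0 -0.2 0" --pt "1 0 0 -0.332 0" --pt "1 -0.536 -0.505 -0.332 0.53" --pt "1 -0.536 -0.505 -0.332 0.53" --pt "1 -0.536 -0.505 -0.332 0.53" --pt "1 -0.536 -0.505 -0.332 0.53" --pt "1 -0.536 -0.505 -0.332 0.53" --pt "1 -0.536 -0.505 -0.332 0.53" --pt "1 -0.536 -0.505 -0.332 0.53"

```text
time_s: 12.0
position: [0.4894, -0.0133, 0.1595]
ee_rot: [[-0.086, 0.996, 0.0], [0.996, 0.086, -0.0], [-0.0, 0.0, -1.0]]
force: [-0.0, -0.6, -0.5]
width: 0.0479
```

Request:
jog_arm --pt "1 0 0 0 0" --pt "1 0 0 0 0"

```text
time_s: 12.2
position: [0.49, -0.0122, 0.1593]
ee_rot: [[-0.084, 0.996, -0.0], [0.996, 0.084, 0.0], [0.0, -0.0, -1.0]]
force: [-0.7, 0.1, 0.0]
width: 0.0479
```

Run:
```python
from h import *
s=arm.read_state(); print(s["time_s"],s["position"],s["width"],np.round(s["ee_rot"],3).tolist(),np.round(s["qpos"],2))
p=arm.camera("wrist"); save(p,"w5")
for k,z in dict(changer=0,bay=.03,head=.03,exit=.03,lamp_bar=.15,lever_grip=.085,start_top=.045,tape_new=0.13).items():
    for d in arm.place_of(p,k)[:2]: print(k,round(d["score"],2),np.round(d["point"]).tolist(),np.round(ray(p,d["point"],z)[:2],4).tolist())
```

```text
12.2 [ 0.48996479 -0.0122304   0.1593475 ] 0.047947293038180155 [[-0.084, 0.996, -0.0], [0.996, 0.084, 0.0], [0.0, -0.0, -1.0]] [-0.27  0.34  1.57  0.    1.23 -0.35]
changer 0.97 [226.0, 308.0] [0.4868, -0.0252]
bay 0.61 [126.0, 311.0] [0.4824, 0.0621]
lamp_bar 0.67 [186.0, 619.0] [0.6243, 0.0511]
lamp_bar 0.46 [123.0, 315.0] [0.4847, 0.067]
lever_grip 0.96 [58.0, 564.0] [0.623, 0.1127]
tape_new 0.69 [322.0, 311.0] [0.4917, -0.0428]
```

View pics/w5.png

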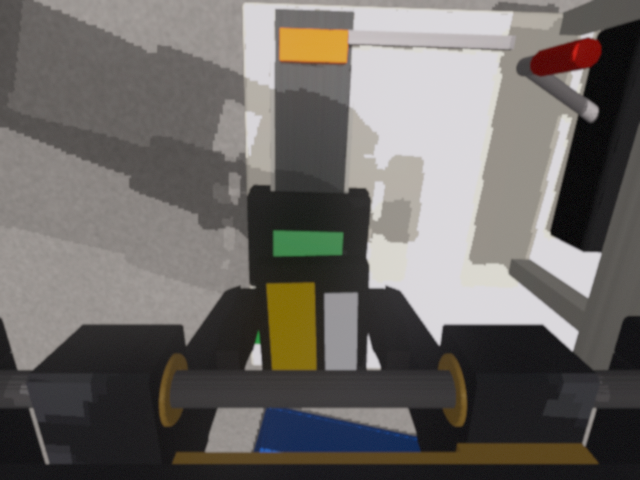

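Run:
```python
from h import *
p=arm.camera("wrist"); im=p["color"].astype(int)
o=(im[...,0]>170)&(im[...,1]>90)&(im[...,2]<90); o[90:]=0; o[:,:260]=0;o[:,360:]=0
n,r=rect(p,o,.042); print("pusher",n,r,np.round(cv2.boxPoints(r),4).tolist())
# black hood rectangle: rows 185-285; green label
g=(im[...,1]>110)&(im[...,0]<110)&(im[...,2]<130); g[:200]=0;g[270:]=0; print("hood label",rect(p,g,.064))
for r in (75,85,95,180):
    print(r,im[r,268:284].sum(1).tolist(),im[r,342:360].sum(1).tolist())
y=(im[...,0]>110)&(im[...,1]>85)&(im[...,2]<60); y[:280]=0;y[368:]=0;y[:,:255]=0;y[:,325:]=0; print("label at z.165?",[rect(p,y,z) for z in (.165,.175,.185)])
```

```text
pusher 2247 ((0.4798038601875305, 0.11433696746826172), (0.045975543558597565, 0.020120738074183464), 3.2895379066467285) [[0.4562999904155731, 0.12309999763965607], [0.45739999413490295, 0.10300000011920929], [0.5033000111579895, 0.10559999942779541], [0.5022000074386597, 0.1256999969482422]]
hood label (1466, ((0.48670417070388794, -0.017848677933216095), (0.0496436171233654, 0.016924140974879265), 5.0008368492126465))
75 [644, 632, 626, 635, 642, 624, 554, 432, 349, 334, 331, 327, 325, 324, 326, 328] [333, 334, 337, 335, 335, 334, 335, 349, 422, 539, 621, 646, 651, 651, 652, 651, 651, 650]
85 [637, 636, 636, 638, 639, 621, 555, 434, 344, 332, 333, 325, 320, 323, 322, 328] [336, 336, 338, 336, 336, 334, 338, 387, 506, 609, 646, 650, 649, 652, 651, 651, 650, 652]
95 [521, 513, 497, 496, 498, 482, 427, 322, 254, 240, 239, 240, 236, 239, 237, 241] [334, 334, 337, 332, 332, 334, 351, 451, 569, 631, 646, 650, 649, 651, 651, 651, 649, 650]
180 [427, 419, 402, 389, 380, 358, 310, 231, 176, 173, 170, 170, 169, 164, 170, 174] [216, 251, 345, 439, 477, 484, 494, 511, 519, 519, 520, 520, 521, 521, 523, 522, 521, 522]
label at z.165? [(3838, ((0.4817396402359009, -0.02379174530506134), (0.021368468180298805, 0.04522821307182312), 6.286544322967529)), (3838, ((0.48183491826057434, -0.01747952401638031), (0.019956469535827637, 0.042239557951688766), 6.286523818969727)), (3838, ((0.4819301962852478, -0.011167319491505623), (0.01854443922638893, 0.03925090283155441), 6.286498069763184))]
```

Run:
```python
from h import *
p=arm.camera("wrist"); im=p["color"].sum(2).astype(float)
L=[];Rr=[]
for r in range(72,184,4):
    for lo,hi,out,sg in ((266,284,L,-1),(338,360,Rr,1)):
        g=np.abs(np.gradient(cv2.GaussianBlur(im[r:r+1,lo:hi],(3,1),0)[0])); k=np.argmax(g)
        out.append(ray(p,(r,lo+(g[max(k-2,0):k+3]*np.arange(max(k-2,0),max(k-2,0)+len(g[max(k-2,0):k+3]))).sum()/g[max(k-2,0):k+3].sum()),.035)[:2])
for o in (L,Rr):
    o=np.array(o); c=np.polyfit(o[:,1],o[:,0],1); res=np.abs(np.polyval(c,o[:,1])-o[:,0]); ok=res<2*np.median(res)+1e-4
    c=np.polyfit(o[ok,1],o[ok,0],1); print(np.degrees(np.arctan(-c[0])),[np.polyval(c,y).round(4) for y in (0.058,.1,0)],ok.sum())
```

```text
3.10440335331295 [np.float64(0.456), np.float64(0.4537), np.float64(0.4591)] 25
2.952242546135286 [np.float64(0.5095), np.float64(0.5073), np.float64(0.5125)] 27
```

Request:
jog_arm --pt "1 0.1 -0.002 0 0.03" --pt "1 0.164 -0.002 0 0.03" --pt "1 0.164 -0.002 0 0.03" --pt "1 0.164 -0.002 0.1 0.03" --pt "1 0.164 -0.002 0.2 0.03" --pt "1 0.164 -0.002 0.23 0.03" --pt "1 0.164 -0.002 0.23 0.03" --pt "1 0.164 -0.002 0.23 0.03"

```text
time_s: 13.55
position: [0.4827, 0.0697, 0.045]
ee_rot: [[-0.055, 0.999, 0.001], [0.999, 0.055, -0.0], [-0.0, 0.001, -1.0]]
force: [-0.8, 0.2, -0.4]
width: 0.0481
```

Run:
```python
from h import *
s=arm.read_state(); print(s["time_s"],s["position"],s["width"],np.round(s["ee_rot"],3).tolist(),s["force"])
p=arm.camera("wrist"); save(p,"w6")
```

```text
13.55 [0.48271685 0.06971479 0.04498761] 0.04808287254106802 [[-0.055, 0.999, 0.001], [0.999, 0.055, -0.0], [-0.0, 0.001, -1.0]] [-0.75512915  0.15926908 -0.38678583]
```

View pics/w6.png

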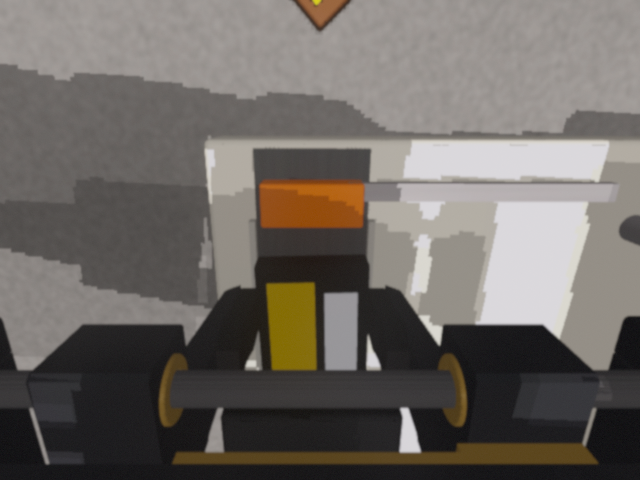

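Run:
```python
from h import *
p=arm.camera("wrist"); s=arm.read_state(); print(s["position"])
th=np.radians(3.05); O=np.array([.4873,-.0263]); R=np.array([[np.cos(th),-np.sin(th)],[np.sin(th),np.cos(th)]])
ch=lambda q,z: np.round(R.T@(ray(p,q,z)[:2]-O)*1e3,1)
for z in (.060,.064): print("tape front corners",ch((256,258),z),ch((256,368),z), "label", ch((283,267),z),ch((283,316),z))
print("pusher top front",ch((228,260),.030),ch((228,364),.030),"top back",ch((182,260),.042),ch((182,364),.042),"track end",ch((149,254),.03),ch((149,370),.03))
```

```text
[0.48298263 0.06984624 0.04563406]
tape front corners [-21.8 123.3] [ 23.8 123.3] label [-18.5 111. ] [  2.3 111. ]
tape front corners [-21.2 124.8] [ 23.1 124.9] label [-18.  112.9] [  2.2 112.9]
pusher top front [-24.8 126.2] [ 26.  126.2] top back [-22.2 150.9] [ 23.3 150.9] track end [-25.9 163.9] [ 27.1 164. ]
```

Request:
jog_arm --pt "1 0 0 0.012 0" --pt "1 0 0 0.018 0" --pt "1 0 0 0.022 0" --pt "1 0 0 0.022 0"

```text
time_s: 14.05
position: [0.4819, 0.0702, 0.0332]
ee_rot: [[-0.055, 0.998, -0.0], [0.998, 0.055, 0.0], [0.0, -0.0, -1.0]]
force: [-0.5, -0.2, -0.5]
width: 0.0475
```

Request:
jog_arm --pt "1 -0.004 0 0.004 0" --pt "1 -0.004 0 0.008 0" --pt "1 -0.004 0 0.01 0" --pt "1 -0.004 0 0.01 0"

```text
time_s: 14.45
position: [0.4821, 0.0681, 0.0282]
ee_rot: [[-0.055, 0.998, -0.0], [0.998, 0.055, 0.0], [0.0, -0.0, -1.0]]
force: [-0.2, 0.3, 0.2]
width: 0.0476
```

Request:
jog_arm --pt "1 0 0 0.002 0" --pt "1 0 0 0.004 0" --pt "1 0 0 0.004 0"

```text
time_s: 14.75
position: [0.4821, 0.0682, 0.0262]
ee_rot: [[-0.055, 0.998, -0.0], [0.998, 0.055, 0.0], [0.0, -0.0, -1.0]]
force: [-0.4, -0.5, -0.6]
width: 0.0479
```

Request:
jog_arm --pt "1 0 0 0.003 0" --pt "1 0 0 0.003 0"

```text
time_s: 14.95
position: [0.4821, 0.0682, 0.0247]
ee_rot: [[-0.055, 0.998, -0.0], [0.998, 0.055, 0.0], [0.0, -0.0, -1.0]]
force: [-0.8, 0.1, -0.8]
width: 0.0475
```

Request:
jog_arm --pt "-1 0 0 0 0" --pt "-1 0 0 0 0" --pt "-1 0 0 0 0" --pt "-1 0 0 0 0" --pt "-1 0 0 -0.1 0" --pt "-1 0 0 -0.2 0" --pt "-1 0 0 -0.3 0" --pt "-1 0 0 -0.3 0"

```text
time_s: 15.75
position: [0.4846, 0.068, 0.1807]
ee_rot: [[-0.055, 0.998, 0.012], [0.998, 0.055, -0.001], [-0.002, 0.012, -1.0]]
force: [0.2, 0.4, -0.2]
width: 0.0882
```

Run:
```python
from h import *
p=arm.camera("wrist"); s=arm.read_state(); print(s["time_s"],s["position"],s["width"],s["force"])
th=np.radians(3.05); O=np.array([.4873,-.0263]); R=np.array([[np.cos(th),-np.sin(th)],[np.sin(th),np.cos(th)]])
im=p["color"].astype(int); y=(im[...,0]>110)&(im[...,1]>85)&(im[...,2]<60)
y[:,:240]=0;y[:,380:]=0;y[:100]=0;y[365:]=0
n,l,st,c=cv2.connectedComponentsWithStats(y.astype(np.uint8)); k=1+np.argmax(st[1:,4])
n,r=rect(p,l==k,.042); print(st[k],r, "changer mm",R.T@(np.array(r[0])-O)*1e3)
cv2.imwrite("pics/w7.png",p["color"][...,::-1])
```

```text
15.8 [0.48326654 0.06809522 0.17745892] 0.08808744111445989 [-0.61280642 -0.60183055 -0.20890525]
[ 279  150   58   26 1380] ((0.47976991534233093, 0.11399529874324799), (0.045420676469802856, 0.01958993263542652), 3.076807737350464) changer mm [-5.46694009e-02  1.40497224e+02]
```

Run:
```python
from h import *
p=arm.camera("wrist")
th=np.radians(3.05); O=np.array([.4873,-.0263]); R=np.array([[np.cos(th),-np.sin(th)],[np.sin(th),np.cos(th)]])
im=p["color"].astype(int); y=(im[...,0]>90)&(im[...,1]>.75*im[...,0])&(im[...,2]<.4*im[...,0])
y[:,:240]=0;y[:,380:]=0;y[:178]=0;y[365:]=0
n,l,st,c=cv2.connectedComponentsWithStats(y.astype(np.uint8)); k=1+np.argmax(st[1:,4])
n,r=rect(p,l==k,.042); print(st[k],r, "changer mm",R.T@(np.array(r[0])-O)*1e3)
```

```text
[ 286  200   27   59 1427] ((0.4736413359642029, 0.059316400438547134), (0.020466748625040054, 0.050457026809453964), 4.5298380851745605) changer mm [-9.08388982 86.2218654 ]
```

Request:
jog_arm --pt "1 0.1 0 0 0" --pt "1 0.145 0 0 0" --pt "1 0.145 0 0 0" --pt "1 0.145 0 0.1 0" --pt "1 0.145 0 0.2 0" --pt "1 0.145 0 0.24 0" --pt "1 0.145 0 0.24 0" --pt "1 0.145 0 0.24 0" --pt "1 0.145 0 0.24 0"

```text
time_s: 16.75
position: [0.4789, 0.1402, 0.0559]
ee_rot: [[-0.055, 0.999, 0.002], [0.999, 0.055, 0.0], [-0.0, 0.002, -1.0]]
force: [1.0, -0.9, 0.2]
width: 0.018
```

Run:
```python
from h import *
s=arm.read_state(); print(s["time_s"],s["position"],s["width"],s["force"])
q=arm.camera("side"); print(proj(q,[[.4784,.1405,.03]]))
t=arm.camera("side"); a=cv2.resize(q["color"][195:325,255:375,::-1],None,fx=6,fy=6,interpolation=cv2.INTER_CUBIC)[:590]
cv2.imwrite("pics/s8.png",a)
for k in ("lever_grip","lever","lamp_bar"): print(k,[(round(d["score"],2),d["point"]) for d in arm.place_of(q,k)[:2]])
```

```text
16.75 [0.4788898  0.14024299 0.05591859] 0.01804586501894069 [ 0.95844795 -0.93183006  0.20852541]
[[241.34219601 272.92966253]]
lever_grip [(0.54, [214.7, 332.0])]Traceback (most recent call last):
  File "<stdin>", line 6, in <module>
ValueError: it knows: basket, bay, changer, discs, exit, head, lamp_bar, lever_grip, mouse, start_top, tape_done, tape_new, tape_other
```

View pics/s8.png

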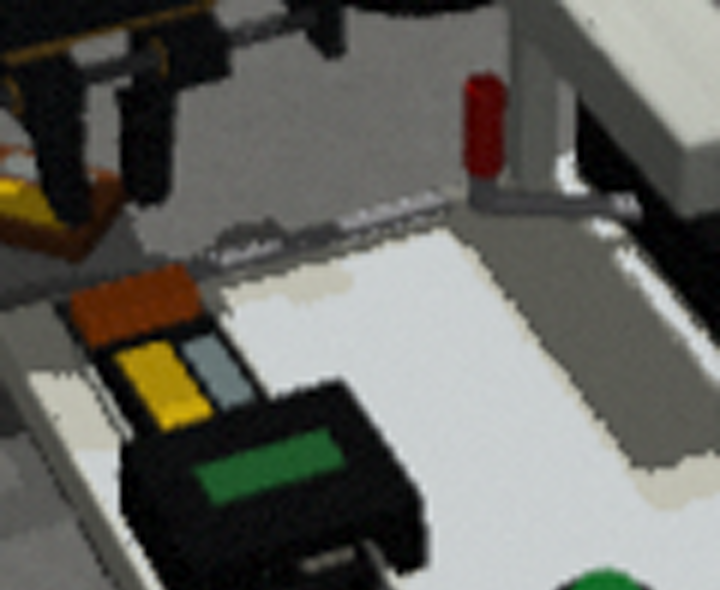

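Request:
jog_arm --pt "1 0 0 0 0" --pt "1 0 0 0 0" --pt "1 0 0 0.03 0" --pt "1 0 0 0.055 0" --pt "1 0 0 0.067 0" --pt "1 0 0 0.067 0" --pt "1 -0.01 0 0.067 0" --pt "1 -0.02 0 0.067 0" --pt "1 -0.03 0 0.067 0" --pt "1 -0.03 0 0.067 0"

```text
time_s: 17.9
position: [0.4793, 0.125, 0.0218]
ee_rot: [[-0.054, 0.999, 0.001], [0.999, 0.054, 0.0], [0.0, 0.001, -1.0]]
force: [-0.3, 3.0, 2.2]
width: 0.0
```

Request:
jog_arm --pt "1 -0.02 0 0 0" --pt "1 -0.04 0 0 0" --pt "1 -0.06 0 0 0" --pt "1 -0.06 0 0 0"

```text
time_s: 18.3
position: [0.4809, 0.0944, 0.0214]
ee_rot: [[-0.053, 0.999, 0.0], [0.999, 0.053, -0.0], [-0.0, 0.0, -1.0]]
force: [0.3, 4.3, 2.3]
width: 0.0006
```

Run:
```python
from h import *
q=arm.camera("side"); print([(round(d["score"],2),d["point"]) for d in arm.place_of(q,"lever_grip")[:2]])
th=np.radians(3.05); O=np.array([.4873,-.0263]); R=np.array([[np.cos(th),-np.sin(th)],[np.sin(th),np.cos(th)]])
im=q["color"].astype(int); m=(im[...,0]>80)&(im[...,1]<35)&(im[...,2]<35); m[:200]=0;m[300:]=0;m[:,:305]=0;m[:,375:]=0
print("red px",np.argwhere(m).mean(0))
for a in np.arange(0,1.1,.1):
    ang=np.radians(180)-.5+a; c=np.array([.230+.1*np.cos(ang),.085+.1*np.sin(ang)]); 
    print(round(a,1),c.round(3),proj(q,np.r_[O+R@c,.085]).round(1))
```

```text
[(0.81, [224.9, 336.7])]
red px [220.14814815 338.03703704]
0.0 [0.142 0.133] [[215.3 334.6]]
0.1 [0.138 0.124] [[217.8 334.5]]
0.2 [0.134 0.115] [[220.5 334.9]]
0.3 [0.132 0.105] [[223.1 335.8]]
0.4 [0.13  0.095] [[225.7 337.1]]
0.5 [0.13  0.085] [[228.2 338.8]]
0.6 [0.13  0.075] [[230.6 340.9]]
0.7 [0.132 0.065] [[232.9 343.5]]
0.8 [0.134 0.055] [[235.1 346.4]]
0.9 [0.138 0.046] [[237.1 349.7]]
1.0 [0.142 0.037] [[238.9 353.3]]
```

Request:
jog_arm --pt "1 -0.02 0 0 0" --pt "1 -0.04 0 0 0" --pt "1 -0.06 0 0 0" --pt "1 -0.08 0 0 0" --pt "1 -0.1 0 0 0" --pt "1 -0.108 0 0 0" --pt "1 -0.108 0 0 0"

```text
time_s: 19.1
position: [0.4837, 0.0417, 0.0214]
ee_rot: [[-0.054, 0.999, 0.0], [0.999, 0.054, 0.0], [0.0, 0.0, -1.0]]
force: [0.9, 5.1, 3.1]
width: 0.0004
```

Request:
jog_arm --pt "1 -0.004 0 0 0" --pt "1 -0.008 0 0 0" --pt "1 -0.008 0 0 0"

```text
time_s: 19.4
position: [0.4839, 0.0381, 0.0214]
ee_rot: [[-0.055, 0.998, 0.0], [0.998, 0.055, 0.0], [0.0, 0.0, -1.0]]
force: [1.1, 5.7, 3.6]
width: 0.0004
```

Run:
```python
from h import *
q=arm.camera("side"); print(arm.read_state()["force"],[(n,round(d["score"],2),d["point"]) for n in ("lever_grip","tape_done","exit") for d in arm.place_of(q,n)[:2]])
im=q["color"].astype(int); m=(im[...,0]>80)&(im[...,1]<35)&(im[...,2]<35); m[:200]=0;m[300:]=0;m[:,:305]=0;m[:,375:]=0
print("red px",np.argwhere(m).mean(0))
```

```text
[0.16684593 5.60020634 3.87291851] [('lever_grip', 0.46, [237.0, 349.6]), ('tape_done', 0.92, [304.4, 313.5]), ('exit', 0.59, [307.2, 315.6])]
red px [233.  352.7]
```

Request:
jog_arm --pt "1 -0.003 0 0 0" --pt "1 -0.006 0 0 0" --pt "1 -0.006 0 0 0"

```text
time_s: 19.9
position: [0.484, 0.0356, 0.0214]
ee_rot: [[-0.055, 0.998, 0.0], [0.998, 0.055, 0.001], [0.001, 0.0, -1.0]]
force: [1.2, 7.1, 3.5]
width: 0.0005
```

Request:
jog_arm --pt "1 -0.003 0 0 0" --pt "1 -0.003 0 0 0"

```text
time_s: 20.1
position: [0.484, 0.0351, 0.0214]
ee_rot: [[-0.055, 0.999, 0.0], [0.998, 0.055, 0.003], [0.003, 0.0, -1.0]]
force: [2.7, 15.9, 3.5]
width: 0.0002
```

Request:
jog_arm --pt "1 0 0 0 0" --pt "1 0.004 0 0 0" --pt "1 0.006 0 -0.1 0" --pt "-1 0.006 0 -0.2 0" --pt "-1 0.006 0 -0.3 0" --pt "-1 0.006 0 -0.3 0" --pt "-1 0.006 0 -0.3 0"

```text
time_s: 20.8
position: [0.4837, 0.0362, 0.1716]
ee_rot: [[-0.055, 0.998, 0.001], [0.998, 0.055, -0.001], [-0.001, 0.001, -1.0]]
force: [0.4, -0.1, -0.1]
width: 0.0299
```

Run:
```python
from h import *
th=np.radians(3.05); O=np.array([.4873,-.0263]); R=np.array([[np.cos(th),-np.sin(th)],[np.sin(th),np.cos(th)]])
s=arm.read_state(); print(s["time_s"],s["position"],s["force"])
q=arm.camera("side"); print([(n,round(d["score"],2),d["point"],(R.T@(ray(q,d["point"],.03)[:2]-O)*1e3).round(1).tolist()) for n in ("lever_grip","tape_done","exit","tape_new") for d in arm.place_of(q,n)[:2]])
print("want exit px",proj(q,np.r_[O+R@[0,-.064],.03]))
for n,z in (("basket",0),("start_top",.045)): 
    for d in arm.place_of(q,n)[:1]: print(n,d["point"],ray(q,d["point"],z))
```

```text
20.8 [0.48374327 0.03615384 0.17155434] [ 0.42596145 -0.13943673 -0.14253494]
[('lever_grip', 0.67, [212.3, 331.0], [171.9, 214.4]), ('lever_grip', 0.49, [211.7, 225.4], [-66.1, 325.8]), ('tape_done', 0.77, [308.5, 314.7], [0.3, -72.8]), ('tape_done', 0.66, [394.2, 383.6], [25.7, -316.1]), ('exit', 0.62, [305.7, 317.7], [9.2, -68.0]), ('tape_new', 0.8, [228.4, 260.0], [-10.7, 226.1]), ('tape_new', 0.69, [197.7, 198.4], [-111.2, 413.2])]
want exit px [[305.75589215 312.83726006]]
basket [394.5, 382.1] [ 5.38574114e-01 -3.20819581e-01 -1.11022302e-16]
start_top [292.1, 355.4] [ 0.58179098 -0.09927967  0.045     ]
```

Request:
jog_arm --pt "-1 -0.1 0 0 0" --pt "-1 -0.2 0 0 0" --pt "-1 -0.257 0 0 0" --pt "-1 -0.257 0 0.06 0" --pt "-1 -0.257 0 0.06 0" --pt "-1 -0.257 0 0.06 0"

```text
time_s: 21.75
position: [0.4908, -0.0918, 0.1413]
ee_rot: [[-0.055, 0.998, -0.002], [0.998, 0.055, 0.001], [0.001, -0.001, -1.0]]
force: [-0.3, 0.3, 0.2]
width: 0.0884
```

Run:
```python
from h import *
th=np.radians(3.05); O=np.array([.4873,-.0263]); R=np.array([[np.cos(th),-np.sin(th)],[np.sin(th),np.cos(th)]])
s=arm.read_state(); print(s["time_s"],s["position"],s["width"])
p=arm.camera("wrist"); save(p,"w9")
print([(n,round(d["score"],2),d["point"],ray(p,d["point"],z).round(4).tolist(),(R.T@(ray(p,d["point"],z)[:2]-O)*1e3).round(1).tolist()) for n,z in (("tape_done",.03),("exit",.03),("start_top",.045),("basket",0),("tape_new",.03)) for d in arm.place_of(p,n)[:2]])
```

```text
21.75 [ 0.49078825 -0.09177129  0.14131242] 0.08842726320069985
[('tape_done', 0.82, [229.4, 315.6], [0.493, -0.092, 0.03], [2.2, -65.9]), ('exit', 0.2, [140.7, 312.9], [0.4873, -0.0267, 0.03], [0.0, -0.4]), ('start_top', 0.68, [263.8, 430.1], [0.5788, -0.1093, 0.045], [87.0, -87.8]), ('basket', 0.63, [432.8, 349.1], [0.5408, -0.3185, 0.0], [37.8, -294.7])]
```

View pics/w9.png

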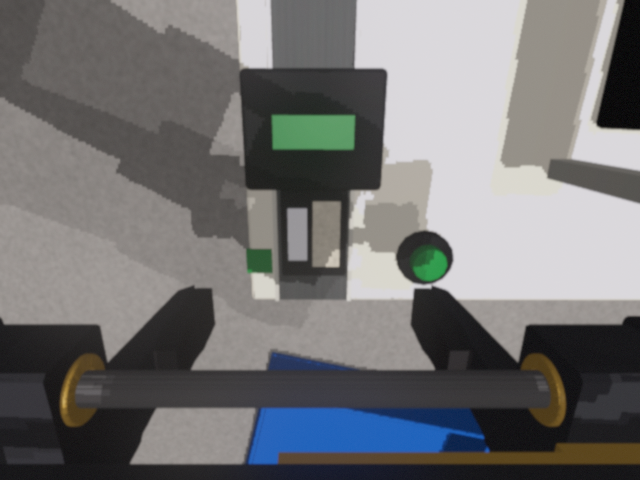

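Request:
jog_arm --pt "-1 0 0.002 0.1 0" --pt "-1 0 0.002 0.19 0" --pt "-1 0 0.002 0.22 0" --pt "-1 0 0.002 0.233 0" --pt "-1 0 0.002 0.233 0"

```text
time_s: 22.55
position: [0.4922, -0.092, 0.0249]
ee_rot: [[-0.055, 0.998, -0.0], [0.998, 0.055, 0.0], [0.0, -0.0, -1.0]]
force: [0.4, -0.4, -0.3]
width: 0.0885
```

Request:
jog_arm --pt "1 0 0 0 0" --pt "1 0 0 0 0" --pt "1 0 0 0 0" --pt "1 0 0 0 0" --pt "1 0 0 0 0" --pt "1 0 0 0 0" --pt "1 0 0 0 0" --pt "1 0 0 0 0" --force 15

```text
time_s: 23.35
position: [0.492, -0.0921, 0.025]
ee_rot: [[-0.055, 0.998, 0.0], [0.998, 0.055, -0.0], [-0.0, 0.0, -1.0]]
force: [0.2, 0.9, 3.9]
width: 0.0476
```

Request:
jog_arm --pt "1 0 0 -0.1 0" --pt "1 0 0 -0.2 0" --pt "1 -0.1 0.02 -0.2 0.1" --pt "1 -0.2 0.04 -0.2 0.226" --pt "1 -0.3 0.06 -0.2 0.226" --pt "1 -0.4 0.071 -0.2 0.226" --pt "1 -0.46 0.071 -0.2 0.226" --pt "1 -0.46 0.071 -0.2 0.226" --pt "1 -0.46 0.071 -0.2 0.226" --pt "1 -0.46 0.071 -0.2 0.226"

```text
time_s: 24.35
position: [0.54, -0.3184, 0.1247]
ee_rot: [[0.18, 0.984, -0.001], [0.984, -0.18, 0.001], [0.001, -0.001, -1.0]]
force: [1.0, 0.1, -1.1]
width: 0.0481
```

Request:
jog_arm --pt "1 0 0 0.08 0" --pt "1 0 0 0.16 0" --pt "1 0 0 0.22 0" --pt "1 0 0 0.232 0" --pt "1 0 0 0.232 0"

```text
time_s: 24.85
position: [0.5402, -0.3188, 0.009]
ee_rot: [[0.18, 0.984, -0.001], [0.984, -0.18, 0.001], [0.001, -0.001, -1.0]]
force: [0.1, 0.0, -0.6]
width: 0.0477
```

Request:
jog_arm --pt "1 0 0 0.006 0" --pt "1 0 0 0.012 0" --pt "1 0 0 0.016 0" --pt "1 0 0 0.016 0"

```text
time_s: 25.25
position: [0.5401, -0.3198, 0.0012]
ee_rot: [[0.181, 0.984, 0.0], [0.984, -0.181, -0.0], [-0.0, 0.0, -1.0]]
force: [-1.4, -0.2, -1.1]
width: 0.0483
```

Request:
jog_arm --pt "-1 0 0 0 0" --pt "-1 0 0 0 0" --pt "-1 0 0 0 0" --pt "-1 0 0 0 0" --pt "-1 0 0 -0.1 0" --pt "-1 0 0 -0.2 0" --pt "1 0 0 -0.3 0" --pt "1 0 0 -0.3 0" --pt "1 0 0 -0.3 0"

```text
time_s: 26.15
position: [0.5402, -0.3198, 0.1516]
ee_rot: [[0.181, 0.984, 0.001], [0.984, -0.181, -0.001], [-0.001, 0.002, -1.0]]
force: [0.4, -1.1, -0.1]
width: 0.066
```

Run:
```python
from h import *
s=arm.read_state(); print(s["time_s"],s["position"],s["width"],np.round(s["ee_rot"],3).tolist())
th=np.radians(3.05); O=np.array([.4873,-.0263]); R=np.array([[np.cos(th),-np.sin(th)],[np.sin(th),np.cos(th)]])
for c in ("wrist","side","top"):
    p=arm.camera(c)
    for n,z in (("tape_done",.004),("start_top",.045),("basket",0)):
        for d in arm.place_of(p,n)[:2]: print(c,n,round(d["score"],2),d["point"],ray(p,d["point"],z).round(4))
# button height: triangulate green cap from top and side
    im=p["color"].astype(int); 
    if c!="wrist":
        a=proj(p,np.r_[O+R@[.085,-.085],.045])[0].astype(int); m=np.zeros(im.shape[:2],bool); m[a[0]-14:a[0]+14,a[1]-14:a[1]+14]=1
        m&=(im[...,1]>90)&(im[...,0]<80)&(im[...,2]<100); g=np.argwhere(m).mean(0); print("green",m.sum(),g,[ray(p,g,z).round(4)[:2].tolist() for z in (.035,.045,.055)])
```

```text
26.15 [ 0.54016283 -0.31981743  0.15157244] 0.06600475274671741 [[0.181, 0.984, 0.001], [0.984, -0.181, -0.001], [-0.001, 0.002, -1.0]]
wrist tape_done 0.79 [215.7, 314.4] [ 0.5416 -0.3198  0.004 ]
side tape_done 0.6 [391.8, 384.0] [ 0.5429 -0.3193  0.004 ]
side basket 0.76 [397.8, 383.9] [ 0.5385 -0.3285  0.    ]
green 0 [nan nan] [[nan, nan], [nan, nan], [nan, nan]]
top tape_done 0.96 [238.8, 470.4] [ 0.5454 -0.3207  0.004 ]
top start_top 0.43 [222.9, 385.1] [ 0.5771 -0.1101  0.045 ]
top start_top 0.4 [197.4, 317.4] [0.635  0.0455 0.045 ]
top basket 0.89 [241.3, 471.8] [ 0.5397 -0.3253  0.    ]
green 95 [222.93684211 385.44210526] [[0.5783, -0.1125], [0.577, -0.1109], [0.5758, -0.1094]]<stdin>:12: RuntimeWarning: Mean of empty slice.
  ret = um.true_divide(
```

Request:
jog_arm --pt "1 0.1 0 0 0" --pt "1 0.2 0 0 0" --pt "1 0.3 0 0 0" --pt "1 0.4 -0.004 0 0" --pt "1 0.428 -0.004 0 0" --pt "1 0.428 -0.004 0.08 0" --pt "1 0.428 -0.004 0.16 0" --pt "1 0.428 -0.004 0.18 0" --pt "1 0.428 -0.004 0.18 0"

```text
time_s: 27.65
position: [0.5764, -0.1093, 0.0601]
ee_rot: [[0.181, 0.983, -0.002], [0.983, -0.181, 0.001], [0.0, -0.002, -1.0]]
force: [-0.3, 0.2, 0.3]
width: 0.0007
```

Request:
jog_arm --pt "1 0 0 0.02 0" --pt "1 0 0 0.03 0" --pt "1 0 0 0.04 0" --pt "1 0 0 0.04 0"

```text
time_s: 28.05
position: [0.5768, -0.1091, 0.0408]
ee_rot: [[0.181, 0.984, 0.0], [0.984, -0.181, -0.0], [-0.0, 0.0, -1.0]]
force: [-0.2, -0.9, 1.5]
width: 0.0004
```

Request:
jog_arm --pt "1 0 0 0.004 0" --pt "1 0 0 0.006 0" --pt "1 0 0 0.006 0"

```text
time_s: 28.35
position: [0.577, -0.109, 0.0381]
ee_rot: [[0.181, 0.984, 0.001], [0.984, -0.181, -0.0], [-0.0, 0.001, -1.0]]
force: [-0.7, -1.3, 2.7]
width: 0.0004
```

Request:
jog_arm --pt "1 0 0 0.003 0" --pt "1 0 0 0.006 0" --pt "1 0 0 0.006 0"

```text
time_s: 28.65
position: [0.577, -0.1091, 0.0349]
ee_rot: [[0.181, 0.984, 0.001], [0.984, -0.181, -0.0], [-0.0, 0.001, -1.0]]
force: [0.1, -0.9, 3.8]
width: 0.0005
```

Button spring force is rising as expected; push on to the hard stop.

Request:
jog_arm --pt "1 0 0 0.003 0" --pt "1 0 0 0.004 0" --pt "1 0 0 0.005 0" --pt "1 0 0 0.005 0"

```text
time_s: 29.05
position: [0.5771, -0.1091, 0.0345]
ee_rot: [[0.18, 0.984, 0.002], [0.984, -0.18, -0.001], [-0.001, 0.002, -1.0]]
force: [-5.9, -0.2, 20.9]
width: 0.0006
```

Hard stop reached (21 N). Release, retreat, and check.

Request:
jog_arm --pt "1 0 0 -0.05 0" --pt "1 0 0 -0.15 0" --pt "1 0 0 -0.25 0" --pt "1 -0.1 0 -0.32 0" --pt "1 -0.2 0 -0.32 0" --pt "1 -0.25 0 -0.32 0" --pt "1 -0.25 0 -0.32 0" --pt "1 -0.25 0 -0.32 0"

```text
time_s: 29.85
position: [0.5538, -0.2319, 0.1917]
ee_rot: [[0.182, 0.983, -0.001], [0.983, -0.182, 0.001], [0.001, -0.001, -1.0]]
force: [-0.0, -0.1, 0.1]
width: 0.0003
```

Run:
```python
from h import *
s=arm.read_state(); print(s["time_s"],s["position"],s["force"])
th=np.radians(3.05); O=np.array([.4873,-.0263]); R=np.array([[np.cos(th),-np.sin(th)],[np.sin(th),np.cos(th)]])
for c in ("top","side"):
    p=arm.camera(c); im=p["color"].astype(int)
    print("rest handle px",proj(p,np.r_[O+R@[.142,.133],.085]))
    for n,z in (("tape_done",.004),("start_top",.045),("tape_other",0),("lever_grip",.085),("tape_new",.03),("discs",0),("mouse",0)):
        for d in arm.place_of(p,n)[:1]: print(c,n,round(d["score"],2),np.round(d["point"]),ray(p,d["point"],z).round(3)[:2])
    o=(im[...,0]>150)&(im[...,1]>70)&(im[...,1]<.75*im[...,0])&(im[...,2]<70); o[:,:255]=0;o[:,340:]=0;o[:220]=0;o[310:]=0
    print("pusher",o.sum(),rect(p,o,.042) if o.sum()>5 else "")
```

```text
29.85 [ 0.55383319 -0.23190406  0.19166786] [-0.03823139 -0.10412212  0.10765602]
rest handle px [[199.79294568 286.54061285]]
top tape_done 0.66 [172. 180.] [0.699 0.37 ]
top start_top 0.75 [172. 465.] [ 0.697 -0.297]
top tape_other 0.71 [298. 198.] [0.404 0.321]
top lever_grip 0.5 [198. 288.] [0.626 0.111]
top tape_new 0.97 [268. 240.] [0.472 0.221]
top discs 0.89 [173. 184.] [0.698 0.362]
top mouse 0.66 [174. 464.] [ 0.703 -0.311]
pusher 3 
rest handle px [[215.26749425 334.45542094]]
side tape_done 0.55 [391. 386.] [ 0.547 -0.32 ]
side start_top 0.55 [294. 353.] [ 0.576 -0.102]
side tape_other 0.71 [393. 384.] [ 0.543 -0.319]
side lever_grip 0.52 [214. 333.] [0.622 0.12 ]
side tape_new 0.83 [230. 261.] [0.464 0.192]
side discs 0.56 [184. 322.] [0.69  0.364]
side mouse 0.55 [363. 459.] [ 0.708 -0.309]
pusher 110 (110, ((0.47624313831329346, 0.145009383559227), (0.045359645038843155, 0.08149443566799164), 8.131072044372559))
```

```bash
python3 -c "
from plant import arm
print(arm.finish_job(), arm.read_state()['time_s'])"
```

```text
the job is handed in; nothing more can be done
the job is handed in; nothing more can be done
```

The job is handed in at about 30 s of the 72 s allowed. No verdict was reported.

**What I did**
- I laid the yellow-label cassette in the loading bay and swung the lever to its stop. The white-label cassette came out at the exit and I put it down in the basket.
- I then pressed the start button to its hard stop, released it, and moved the arm clear.

**What went differently**
- **Lever:** I never touched the red handle. The jog interface can't tilt the tool, and a vertical gripper can't get under the lamp bar. I pushed the orange pusher instead, and the lever followed through the linkage. It reached its stop, with the force jumping from about 6 N to 16 N, and it sprang back when I lifted away.
- **Fingertips:** The real fingertips sit about 30 mm further back than the stated tool point. My first three closes passed over the cassette without moving it. I corrected the height after that.

**Last checks**
- **Finished cassette:** It was found in the basket, about 5 mm from its middle, by all three cameras right after release. In the final look the side camera still showed it there. The top camera reported it on the disc stack instead, which I took as a false detection.
- **Lever:** The handle was back at its rest position in both fixed cameras.
- **Start button:** I did not measure it springing back up.
- **New cassette:** It is hidden under the hood, so its place is inferred from the full pusher stroke. It was about 2 mm off centre in the bay before the push.
- **Bystanders:** The discs and mouse were within about 10 mm of their starting readings. The top camera showed the red-label cassette where it was, but the side camera put its label on the basket cassette.

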